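# Switch the sorting gate and feed the ball the other way

### The arm

A 6-joint arm with a two-finger parallel gripper is mounted at the origin on a cart in front of the work surface, level with it; the furniture and walls round the work are solid. World frame = base frame: x ahead of the robot, y to its left, z up, the work surface at z = 0. Lengths are in m, angles in rad, forces in N, time in s.
With the tool pointing down it reaches from about 0.325 to 0.9 m from the base axis. Payload 6.1 kg.
Tool frame: the origin (TCP) lies at the very end of the fingers, on their centre line; the grasp point (between the pads) lies r.grip_point_offset behind it (r.grip_point_offset is the distance from the TCP to the grasp point, in m); z points along the fingers, y is the line along which they close (so a half turn about z gives the same grasp; the last joint's range is limited). The gripper opens to 85 mm and grips with 20 to 120 N. Pads are 22 mm wide; open, the fingers measure 114 mm over their backs; the gripper's body (76 mm by 85 mm) begins 54 mm behind the grasp point. The pads swing forward as they close: fully open they stand 13 mm farther back than shut.
Start: joints at [1.054, 0.22, 1.526, -0, 1.395, -0.126], TCP at [0.238, 0.578, 0.231] pointing down, gripper open.
Joint ranges: [-2.98, 2.98], [-0.91, 2.08], [0.09, 2.57], [-1.24, 4.39], [0.2, 2.65], [-2.68, 2.68]. Speed limits (rad/s): [2.57, 2.57, 3.01, 3.14, 3.14, 3.14].

### API

Orientations are given as a unit quaternion [w, x, y, z].
In Python, from plant import r gives the robot as it stands.
- The arm moves only by the tool send_rows, never from a script. Its argument "deltas" is a list that holds one entry, the list of rows, each a list of 5 numbers: the shift along the tool's x, y, z in cm, then the turn about the tool's z in degrees, then the finger opening in cm, from 0 to 8.54. A call has 1 to 8 rows; each row shifts and turns the commanded pose from where the row before left it, along the tool's axes as they then stand; what a row does not reach is not made up. A row lasts 1/10 s, in which the tool goes at most 50 mm and 8.59 degrees, less where a joint would pass 70% of its speed; a pose out of reach is approached as far as the arm can. A call is refused whole if a number of a shift passes 5 or a number of a turn 8.59, either way. A call with a gripper value outside its range is refused whole. The fingers move at their own pace and stop on an object; the grip force is fixed at half the most. Time passes only in rows, so rows that do not move let the fingers close. It gives the time, the measured TCP pose, the force, the opening and the grip force at its end, in the units of the state.
- r.observe(): the state, without advancing time (a new reading comes with each control period).
- r.camera(name): name is "side" or "top"; returns the picture (420x560x3 uint8, red, green, blue); there is no depth.
- r.calibration(name): a dict with "intrinsics" (3x3 intrinsics, pixels), "R" (3x3) and "t" (3): a world point X has camera coordinates R X + t. Camera axes: x right, y down, z forward; pixel columns grow to the right and rows downward; lengths in m; the calibration is good to about 2 mm. A picture is of the moment at which its call begins. calibration takes no time and is no camera call.
- r.hand_in(): hands the job in; it is judged then, once.
Trained networks look in the newest picture that a camera, given by its name, has taken for a name from the list of things; names that differ only in an ending like _2 or _b are one class to them, and where a whole thing is asked for, a point or a joint stands for the part that bears it (a point fixed in the world has none). Each returns a list of dicts, best first, with "score" (0 to 1); they miss things now and then, are a little off and sometimes report something else, mostly with a low value. They report only what shows in the picture. A call takes as long as a camera call.
- r.spot_in(thing, camera): "rect" ([centre column, centre row, width, height] in pixels, round what is visible of it).
The state is a dict: "time_s": time; "q": joint angles; "qvel": joint speeds; "effort": joint torques, N m; "eef_pos": TCP position; "tcp_rot": TCP orientation; "ft_force": force on the tool from outside, world axes, zero at the start; "torque": the same for the moment, N m; "finger_gap": finger opening in m; "grip_force": force on a finger pad.
Only numpy, scipy, OpenCV 4.12 (cv2) and the standard library are available. Lean on these libraries where they do the work, as an engineer would, in place of code of your own. Each camera call takes 0.05 s, during which the arm holds its last target. There are 200 camera calls.

### The job

The seesaw gate of the little ball sorter now lies tipped towards one bin. With a fingertip press down its raised end so that it rocks over its pivot and lies tipped towards the other bin; then push the steel ball forward out of its notch, off the end of the feed channel, so that it rolls down the gate on its own into that other bin. Only touch and push: do not lift or carry the ball, do not touch it again once it is off the feed channel, and do not disturb the other things on the bench.

Things in the scene. Friction and masses are not known exactly. Their poses are not given: they have to be found in the camera images.
- sorter: ball sorter, fixed to the bench: grey base 340 mm long (its y), seesaw gate in the middle, feed channel on the robot's side, a black open bin at each end. Origin: on the bench below the gate's pivot. x: away from the robot, along the feed; y: to the left bin; yaw varies. Bins: x -44 to 44, y 88 to 172 mm either side, walls 55 mm, end wall 83 mm high. Highest point: weighted arm at x = 42 mm, 157 mm
- gate (a joint): tilt of the gate, rad, about the sorter's x: +0.24 = left (+y) end up, tipped to the right bin; -0.24 = right end up, tipped to the left bin. Starts on one of these stops. A weight above the pivot tips it over centre: pressed just past level (0), it falls to the other stop by itself and stays. Under 1 N at an ear moves it. The gate is a railed aluminium trough 184 mm long (y), 49 mm wide
- ear_left (a point): middle of the top face of the flat press ear (34 x 28 x 5 mm) that sticks out of the gate's robot-side rail near its left end: 42 mm to the robot's side and 68 mm left of the pivot. 90 mm above the bench with the gate level, about 106 mm when up, 73 mm when down. Moves with the gate. Its inner end lies at the near rail, which stands 18 mm above it
- ear_right (a point): the same on the ear near the gate's right end (y = -68 mm)
- gate_pivot (a point): centre of the gate's pivot axis, 75 mm above the bench (fixed)
- feed_lip (a point): end of the feed channel's floor, 114 mm above the bench (fixed); the ball drops 24 mm from it on to the gate. Channel: along the sorter's x for 89 mm back from here, 36 mm wide inside, wall top 124.5 mm above the bench, open at both ends. Its floor is level behind the ball's notch and falls gently ahead of it, so the ball runs on by itself once out of the notch (about 10 mm of push)
- ball_center (a point): centre of the loose polished steel ball (slippery, friction about 0.15), 30 mm diameter, 0.09 to 0.14 kg; it starts in a notch of the feed channel's floor, 49 mm behind the lip, its centre 131.5 mm above the bench, 7 mm above the channel walls' top. A push of about 0.5 to 1 N forward gets it out
- bin_left (a point): centre of the left bin's inner floor, 9 mm above the bench
- bin_right (a point): centre of the right bin's inner floor, 9 mm above the bench
- gauge_block: small steel gauge block, 30 x 45 x 31 mm; bystander, leave alone. Origin: centre of its underside
- tape_roll: roll of yellow film tape lying flat, 60 mm across, 12 mm high; bystander, leave alone. Origin: centre of its underside
- sensor_disc: round metal sensor disc, 38 mm across, 13 mm high; bystander, leave alone. Origin: centre of its underside
- magnifier: black eye loupe standing on its skirt, 38 mm across, 39 mm high; bystander, leave alone. Origin: centre of its underside

How it is judged:
On the way, in this order (a step that is already met when the one before it is completed fails the run):
1. the gate is rocked over on to its other stop while the ball still waits in its notch (distance of ear_left from where it was at the start of the episode above 0.026 m and (value of joint gate above 0.2 rad or value of joint gate below -0.2 rad) and x of ball_center in the frame of sorter between -0.1 and -0.06 m and z of ball_center in the frame of sorter above 0.125 m), for 0.2 s.
2. the ball, pushed off the feed, rolls down the switched gate untouched (distance of ear_left from where it was at the start of the episode above 0.026 m and (value of joint gate above 0.2 rad or value of joint gate below -0.2 rad) and contact force between ball and sorter above 0.02 N and contact force between the fingers and ball below 0.05 N and x of ball_center in the frame of sorter between -0.026 and 0.026 m and z of ball_center in the frame of sorter between 0.07 and 0.13 m), for 0.03 s.
At the end, for the whole second after the job is handed in: the gate rests on the stop opposite to its start (beyond 0.2 rad), and the ball lies inside the bin towards which the gate now tips, its centre less than 45 mm above the bench (distance of ear_left from where it was at the start of the episode above 0.026 m and (value of joint gate above 0.2 rad or value of joint gate below -0.2 rad) and ((value of joint gate above 0.2 rad and y of ball_center in the frame of sorter between -0.17 and -0.09 m and x of ball_center in the frame of sorter between -0.044 and 0.044 m and z of ball_center in the frame of sorter below 0.045 m) or (value of joint gate below -0.2 rad and y of ball_center in the frame of sorter between 0.09 and 0.17 m and x of ball_center in the frame of sorter between -0.044 and 0.044 m and z of ball_center in the frame of sorter below 0.045 m))); the robot touches nothing.
It fails at once if the ball is lifted (its centre more than 19 mm above where it rests in the notch) (height (world z) of ball_center above 0.15 m).
It fails at once if the ball is touched after it has left the feed channel (z of ball_center in the frame of sorter below 0.117 m and contact force between the fingers and ball above 0.3 N).
It fails at once if the gauge block, tape roll, sensor disc or magnifier is moved more than 20 mm (distance of any of gauge_block, tape_roll, sensor_disc, magnifier from where it was at the start of the episode above 0.02 m).
It also fails if it takes over 35 s, if anything falls off the work surface, if the arm or the gripper's body presses on something with over 40 N, if the wrist force passes 120 N, or if a joint passes its speed limit or range.

## Working session

There is one attempt and no reset: what is moved stays moved. The work goes in short steps, Python scripts to look and compute and a tool call to move; the robot and the scene stay as the last step left them, time stands still between calls to the robot, and variables do not carry over. Pictures are saved under pics/ and viewed, at most 10 in all, crops included, and the job is handed in when it is done.

Besides the shell and the picture viewer there is one more tool, called after "Request:" in YAML: its name, and indented under it one key for each argument. send_rows: Moves the arm, as the interface text tells. Its arguments: {"type":"object","properties":{"deltas":{"type":"array"}},"required":["deltas"]}

```bash
mkdir -p pics; python3 - <<'E'
from plant import r
import cv2,numpy as np
for c in("top","side"):
    im=r.camera(c); cv2.imwrite(f"pics/{c}0.png",im[:,:,::-1])
    k=r.calibration(c); print(c,np.round(k["intrinsics"],1).tolist(),np.round(k["R"],4).tolist(),np.round(k["t"],4).tolist())
    for n in("ball_center","sorter","ear_left","gauge_block","tape_roll","sensor_disc","magnifier"):
        print(n,[(np.round(d["rect"],1).tolist(),round(d["score"],2)) for d in r.spot_in(n,c)[:2]])
o=r.observe();print(o["eef_pos"],o["tcp_rot"],o["time_s"],r.grip_point_offset)
E
```

```text
top [[393.2, 0.0, 271.1], [0.0, 393.2, 208.7], [0.0, 0.0, 1.0]] [[0.0114, -0.9997, 0.0218], [-0.9981, -0.0127, -0.0603], [0.0605, -0.0211, -0.9979]] [-0.1922, 0.5607, 0.9065]
ball_center [([221.8, 217.5, 15.5, 18.6], 0.54)]
sorter [([216.2, 197.6, 162.9, 90.5], 0.84), ([220.9, 219.2, 16.1, 16.5], 0.47)]
ear_left [([215.6, 188.7, 92.4, 54.6], 0.94)]
gauge_block [([164.2, 291.8, 26.2, 18.7], 0.74), ([321.4, 281.5, 25.8, 23.6], 0.25)]
tape_roll [([320.9, 281.1, 22.7, 21.9], 0.56)]
sensor_disc [([225.6, 129.2, 10.2, 13.4], 0.67)]
magnifier [([382.5, 267.2, 22.3, 19.1], 0.45)]
side [[382.6, 0.0, 283.5], [0.0, 382.6, 209.5], [0.0, 0.0, 1.0]] [[0.5861, 0.8102, 0.0053], [0.7238, -0.5207, -0.4527], [-0.3641, 0.2691, -0.8916]] [-0.1863, -0.4692, 1.1959]
ball_center []
sorter [([331.7, 204.5, 118.8, 124.8], 0.77)]
ear_left [([334.1, 194.9, 74.7, 56.9], 0.73)]
gauge_block [([312.1, 124.7, 21.1, 24.3], 0.66)]
tape_roll [([204.4, 200.2, 22.6, 24.9], 0.57), ([332.0, 206.3, 122.3, 123.0], 0.17)]
sensor_disc [([369.9, 256.2, 13.9, 15.1], 0.55)]
magnifier [([333.8, 203.7, 126.5, 125.6], 0.27)]
[0.23808629 0.57789431 0.23133627] [7.09386204e-06 1.94164274e-01 9.80969028e-01 3.34690714e-05] 0.8 0.0187
```

View pictures.

```bash
python3 - <<'E'
import cv2,numpy as np
a=cv2.imread("pics/top0.png")[140:320,110:350]; cv2.imwrite("pics/top0c.png",cv2.resize(a,None,fx=3.3,fy=3.3,interpolation=2))
a=cv2.imread("pics/side0.png")[100:300,200:440]; cv2.imwrite("pics/side0c.png",cv2.resize(a,None,fx=3,fy=3,interpolation=2))
E
```

```text
(no output)
```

View pics/top0c.png

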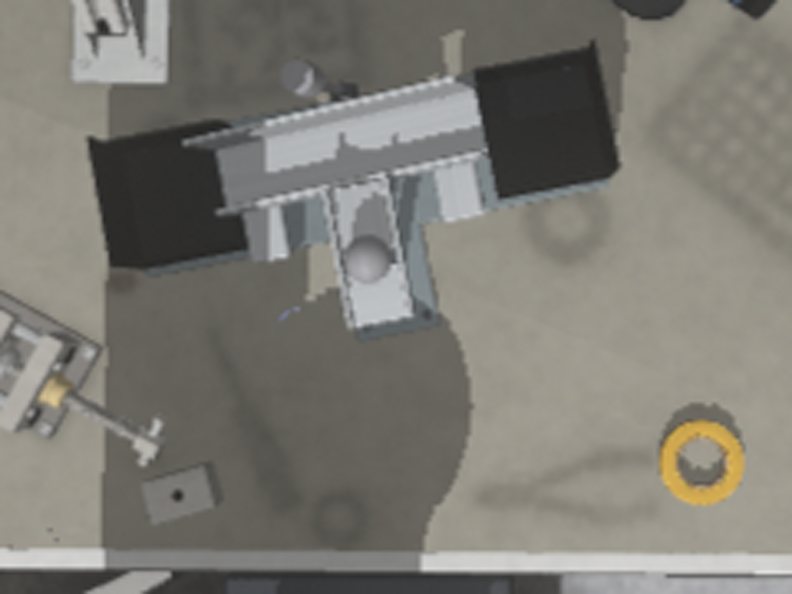

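View pics/side0c.png

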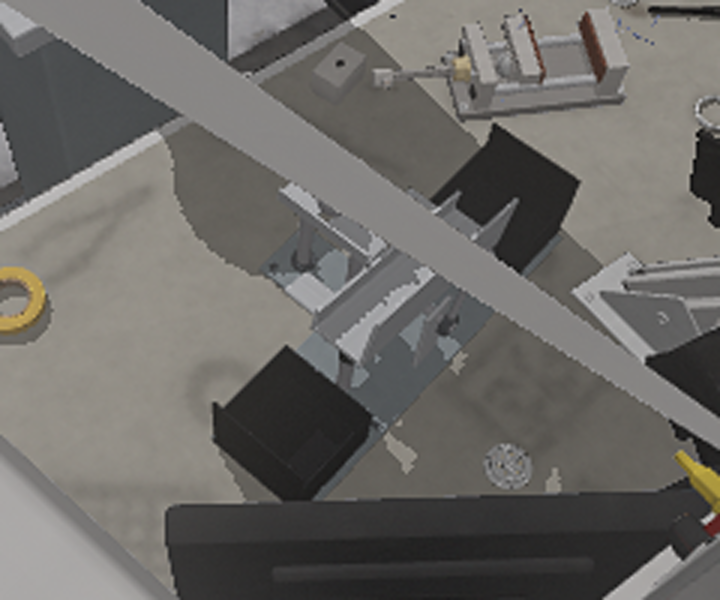

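View pics/top0.png

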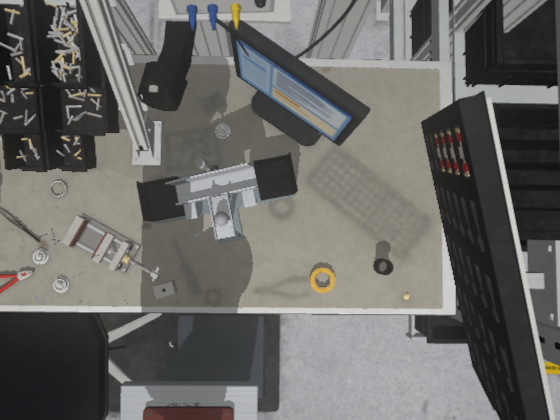

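```bash
cat > h.py <<'E'
import numpy as np,cv2
from plant import r
def proj(c,X):
    k=r.calibration(c); p=(np.atleast_2d(X)@np.array(k["R"]).T+k["t"])@np.array(k["intrinsics"]).T
    return p[:,:2]/p[:,2:]
def S2W(p,X):
    X=np.atleast_2d(X).astype(float); c,s=np.cos(p[2]),np.sin(p[2])
    return np.c_[p[0]+c*X[:,0]-s*X[:,1],p[1]+s*X[:,0]+c*X[:,1],X[:,2]]
def gate(t,X): # sorter frame, points given with gate level
    X=np.atleast_2d(X).astype(float);y=X[:,1];z=X[:,2]-.075;c,s=np.cos(t),np.sin(t)
    return np.c_[X[:,0],c*y-s*z,.075+s*y+c*z]
E
python3 - <<'E'
from h import *
from scipy.optimize import least_squares
px=np.array([(593,42),(618,168),(90,138),(110,265),(347,328),(412,318),(368,258)])/3.3+[110,140]
def M(l): return [(.044,-.172,.083),(-.044,-.172,.083),(.044,.172,.083),(-.044,.172,.083),(l-.089,.018,.114),(l-.089,-.018,.114),(l-.049,0,.1315)]
f=lambda p:(proj("top",S2W(p,M(p[3])))-px).ravel()
s=least_squares(f,[.5,0,.1,-.03],loss="soft_l1");print(s.x,np.round(f(s.x).reshape(-1,2),1).tolist())
p=s.x[:3];np.save("p.npy",s.x)
ims={c:cv2.imread(f"pics/{c}0.png") for c in("top","side")}
out=[]
for t in(.24,-.24):
    e=[(x,y,.09) for y0 in(.068,-.068) for x,y in((-.025,y0-.017),(-.056,y0-.017),(-.056,y0+.017),(-.025,y0+.017))]
    rail=[(x,y,.108) for x in(-.0245,.0245) for y in(-.092,.092)]
    for c,(u,v) in(("top",(130,150)),("side",(240,130))):
        im=cv2.resize(ims[c][v:v+100,u:u+130],None,fx=3,fy=3,interpolation=2)
        for q in proj(c,S2W(p,gate(t,e+rail))): cv2.circle(im,tuple(int(a) for a in (q-[u,v]+.5)*3),2,(0,0,255),-1)
        for q in proj(c,S2W(p,M(s.x[3]))): cv2.circle(im,tuple(int(a) for a in (q-[u,v]+.5)*3),2,(0,255,0),-1)
        out.append(im)
cv2.imwrite("pics/hyp.png",np.vstack([np.hstack(out[:2]),np.hstack(out[2:])]))
E
```

```text
[ 0.60687443 -0.0657607   0.20333567 -0.02498617] [[0.7, -0.4], [0.8, 0.3], [-1.3, -0.5], [-0.4, 0.6], [2.0, -0.1], [-0.8, -0.4], [-0.3, 0.5]]
```

View pics/hyp.png

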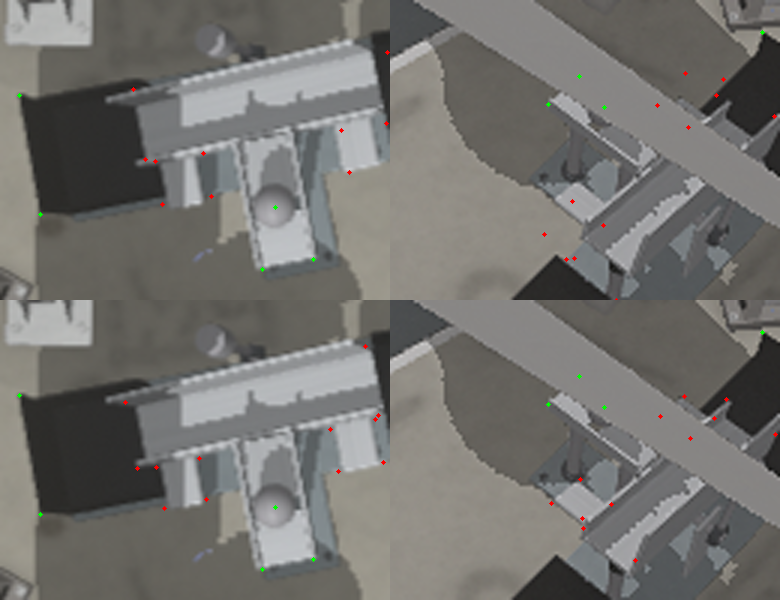

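```bash
python3 - <<'E'
from h import *
p=np.load("p.npy");print(S2W(p,[(-.047,-.071,.106),(-.074,0,.1315),(-.125,0,.13)]).round(4).tolist())
im=cv2.imread("pics/side0.png")
for q in proj("side",S2W(p,[(.044,-.172,.083),(-.044,-.172,.083),(.044,-.088,.055),(-.044,-.088,.055),(-.114,-.018,.1245),(-.042,-.068,.106)])): cv2.circle(im,tuple(int(round(a)) for a in q),1,(0,0,255),-1)
cv2.imwrite("pics/side0f.png",cv2.resize(im,(800,600)))
E
```

```text
[[0.5752, -0.1448, 0.106], [0.5344, -0.0807, 0.1315], [0.4844, -0.091, 0.13]]
```

View pics/side0f.png

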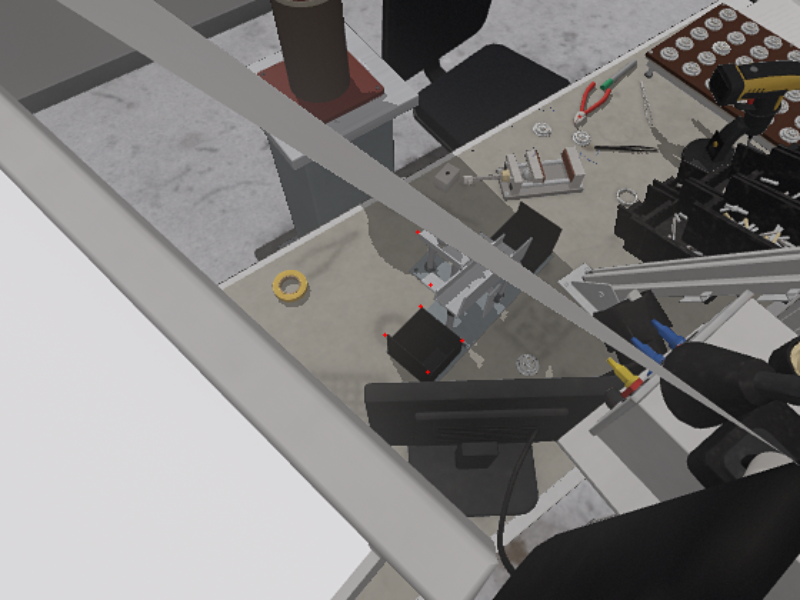

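Request:
send_rows:
  deltas:
    - [[-2.9,-2.7,0,0,0],[-2.9,-2.7,0,0,0],[-2.9,-2.7,0,0,0],[-2.9,-2.7,0,0,0],[-2.9,-2.7,0,0,0],[-2.9,-2.7,0,0,0],[-2.9,-2.7,0,0,0],[-2.9,-2.7,0,0,0]]

```text
time_s: 1.6
eef_pos: [0.3708, 0.2884, 0.2316]
tcp_rot: [0.0, 0.194, 0.981, 0.0]
ft_force: [0.9, 0.9, -0.2]
finger_gap: -0.0
grip_force: 0.0
```

Request:
send_rows:
  deltas:
    - [[-2.9,-2.7,0,0,0],[-2.9,-2.7,0,0,0],[-2.9,-2.7,0,0,0],[-2.9,-2.7,0,0,0],[-2.9,-2.7,0,0,0],[-2.9,-2.7,0,0,0],[-2.9,-2.7,0,0,0],[-2.9,-2.7,0,0,0]]

```text
time_s: 2.4
eef_pos: [0.5031, 0.0001, 0.2316]
tcp_rot: [0.0, 0.194, 0.981, 0.0]
ft_force: [0.0, -0.5, 0.5]
finger_gap: 0.0002
grip_force: 0.0
```

Request:
send_rows:
  deltas:
    - [[-2.9,-2.7,0,0,0],[-2.9,-2.7,0,0,0],[-2.9,-2.7,0,0,0],[-2.9,-2.7,0,0,0],[0,0,0,-8.5,0],[0,0,0,-8.5,0],[0,0,0,-8.5,0],[0,0,0,-8.5,0]]

```text
time_s: 3.2
eef_pos: [0.5686, -0.1426, 0.2312]
tcp_rot: [-0.0, -0.104, 0.995, 0.0]
ft_force: [-0.9, -0.3, -0.1]
finger_gap: 0.0
grip_force: 0.0
```

Request:
send_rows:
  deltas:
    - [[0,0,0,0,0],[0,0,0,0,0]]

```text
time_s: 3.4
eef_pos: [0.5687, -0.1424, 0.2314]
tcp_rot: [0.0, -0.099, 0.995, -0.0]
ft_force: [-0.2, 0.1, -0.8]
finger_gap: 0.0001
grip_force: 0.0
```

Request:
send_rows:
  deltas:
    - [[-0.4,-0.4,3,0,0],[0,0,4,0,0],[0,0,3,0,0],[0,0,1,0,0],[0,0,0,0,0]]

```text
time_s: 3.9
eef_pos: [0.5722, -0.145, 0.1197]
tcp_rot: [-0.002, -0.1, 0.995, 0.001]
ft_force: [-1.1, -0.6, 1.1]
finger_gap: 0.0002
grip_force: 0.0
```

```bash
python3 - <<'E'
from h import *
o=r.observe();print(o["eef_pos"],o["ft_force"])
a=r.camera("top")[140:240,130:310,::-1];b=r.camera("side")[130:230,250:430,::-1]
cv2.imwrite("pics/a1.png",np.vstack([cv2.resize(x,None,fx=3,fy=3,interpolation=2) for x in(a,b)]))
E
```

```text
[ 0.5722363  -0.14495448  0.11969531] [-1.10543418 -0.59525872  1.0759167 ]
```

View pics/a1.png

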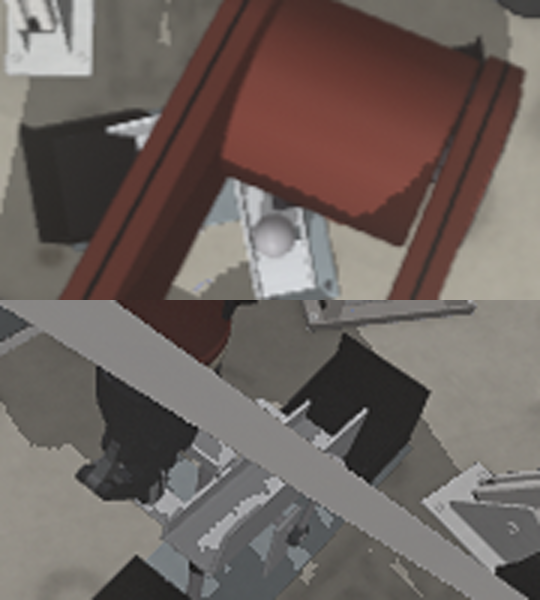

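Request:
send_rows:
  deltas:
    - [[0,0,1,0,0],[0,0,0.7,0,0],[0,0,0.7,0,0],[0,0,0.7,0,0],[0,0,0.7,0,0]]

```text
time_s: 4.5
eef_pos: [0.5732, -0.1454, 0.0826]
tcp_rot: [-0.0, -0.101, 0.995, 0.0]
ft_force: [-0.4, 0.2, 0.4]
finger_gap: 0.0002
grip_force: 0.0
```

Request:
send_rows:
  deltas:
    - [[0,0,0.3,0,0],[0,0,0,0,0],[0,0,0,0,0]]

```text
time_s: 4.8
eef_pos: [0.5734, -0.1455, 0.0803]
tcp_rot: [0.0, -0.101, 0.995, -0.0]
ft_force: [0.3, -0.3, 0.6]
finger_gap: -0.0001
grip_force: 0.0
```

Request:
send_rows:
  deltas:
    - [[0,0,-4,0,0],[0,0,-4,0,0],[0,0,-4,0,0],[4,0,0,0,0],[4,0,0,0,0],[0,3.6,0,0,0],[0,3.6,0,0,0],[0,0,0,0,0]]

```text
time_s: 5.6
eef_pos: [0.4797, -0.0883, 0.2008]
tcp_rot: [0.0, -0.102, 0.995, 0.001]
ft_force: [0.0, -0.9, 0.3]
finger_gap: 0.0001
grip_force: 0.0
```

```bash
python3 - <<'E'
from h import *
p=np.load("p.npy")
o=r.observe();e=o["eef_pos"];c,s=np.cos(p[2]),np.sin(p[2]);d=e[:2]-p[:2];print(e,c*d[0]+s*d[1],-s*d[0]+c*d[1],o["tcp_rot"])
a=r.camera("top");b=r.camera("side")
print(r.spot_in("ball_center","top")[:1])
a=a[140:240,130:310,::-1];b=b[130:230,250:430,::-1]
cv2.imwrite("pics/a2.png",np.vstack([cv2.resize(x,None,fx=3,fy=3,interpolation=2) for x in(a,b)]))
E
```

```text
[ 0.47971611 -0.08834009  0.2008431 ] -0.12909828489371283 0.0035638031817796963 [ 4.26200444e-04 -1.02138199e-01  9.94769988e-01  5.26700911e-04]
[{'rect': [220.5, 218.8, 14.0, 13.9], 'score': 0.57}]
```

View pics/a2.png

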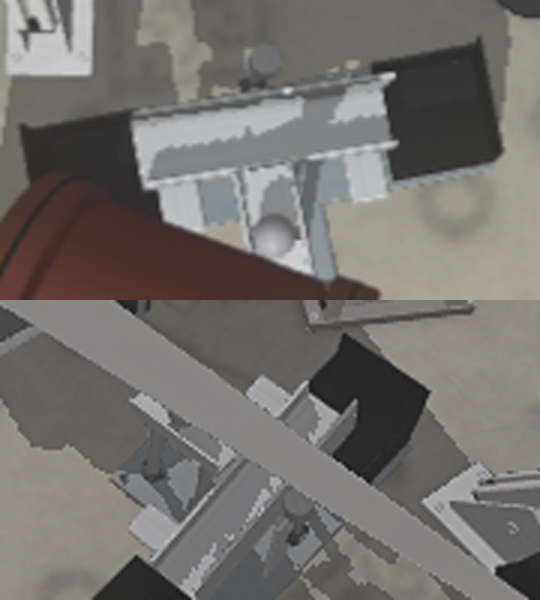

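Request:
send_rows:
  deltas:
    - [[0,-0.35,2.5,0,0],[0,0,2.5,0,0],[0,0,2.25,0,0],[0,0,0,0,0],[-1,0,0,0,0],[-1,0,0,0,0],[-0.4,0,0,0,0],[0,0,0,0,0]]

```text
time_s: 6.55
eef_pos: [0.5063, -0.0897, 0.129]
tcp_rot: [0.001, -0.101, 0.995, -0.0]
ft_force: [-0.3, 1.0, -0.0]
finger_gap: -0.0001
grip_force: 0.0
```

```bash
python3 - <<'E'
from h import *
a=r.camera("top")
print(r.observe()["eef_pos"],r.spot_in("ball_center","top")[:1])
b=r.camera("side")
a=a[140:240,130:310,::-1];b=b[130:230,250:430,::-1]
cv2.imwrite("pics/a3.png",np.vstack([cv2.resize(x,None,fx=3,fy=3,interpolation=2) for x in(a,b)]))
E
```

```text
[ 0.50561074 -0.08965858  0.12857734] [{'rect': [217.7, 182.2, 158.4, 58.8], 'score': 0.36}]
```

View pics/a3.png

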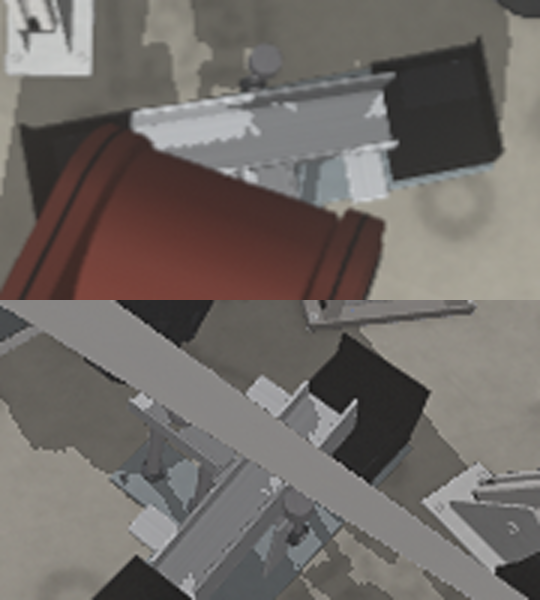

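Request:
send_rows:
  deltas:
    - [[-0.2,0.2,0,0,0],[-0.4,0,0,0,0],[-0.4,0,0,0,0],[-0.4,0,0,0,0],[-0.4,0,0,0,0],[0,0,0,0,0],[0,0,0,0,0]]

```text
time_s: 7.4
eef_pos: [0.522, -0.084, 0.1277]
tcp_rot: [-0.0, -0.101, 0.995, 0.0]
ft_force: [0.2, 0.2, -0.2]
finger_gap: -0.0004
grip_force: 0.0
```

```bash
python3 - <<'E'
from h import *
a=r.camera("top")
print(r.observe()["eef_pos"],r.spot_in("ball_center","top")[:1])
a=a[140:240,130:310,::-1]
cv2.imwrite("pics/a4.png",cv2.resize(a,None,fx=3,fy=3,interpolation=2))
E
```

```text
[ 0.52186738 -0.08403193  0.12766885] [{'rect': [215.9, 182.1, 159.0, 53.8], 'score': 0.68}]
```

View pics/a4.png

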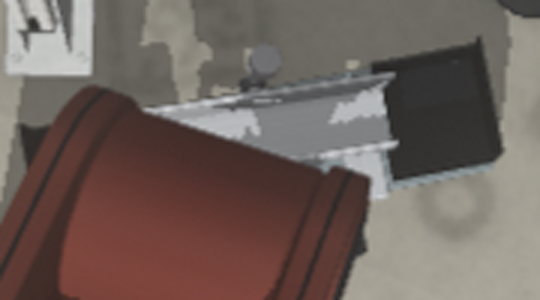

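Request:
send_rows:
  deltas:
    - [[0,0,0,0,0],[0,0,0,0,0],[0,0,0,0,0],[0,0,0,0,0],[2,0,0,0,0],[3,0,0,0,0],[3,0,0,0,0],[0,0,0,0,0]]

```text
time_s: 8.3
eef_pos: [0.4405, -0.1001, 0.1269]
tcp_rot: [-0.001, -0.101, 0.995, 0.0]
ft_force: [0.3, 0.4, 0.4]
finger_gap: 0.0006
grip_force: 0.0
```

```bash
python3 - <<'E'
from h import *
p=np.load("p.npy")
for c in("top","side"):
    a=r.camera(c); cv2.imwrite(f"pics/{c}5.png",a[:,:,::-1])
    print(c,r.spot_in("ball_center",c)[:2])
    for n,X in(("notch",(-.074,0,.1315)),("binR",(0,-.13,.024))): print(n,proj(c,S2W(p,X)).round(1))
E
```

```text
top []
notch [[221.2 218.6]]
binR [[274.7 178.9]]
side []
notch [[311.1 165.2]]
binR [[295.7 243.3]]
```

Request:
send_rows:
  deltas:
    - [[2,0,-2,0,0],[3,0,-4,0,0],[1,0,-4,0,0],[0,0,0,0,0],[0,0,0,0,0]]

```text
time_s: 9.0
eef_pos: [0.3862, -0.1127, 0.2294]
tcp_rot: [0.002, -0.101, 0.995, -0.001]
ft_force: [-0.0, 0.3, -0.7]
finger_gap: 0.0003
grip_force: 0.0
```

```bash
python3 - <<'E'
from h import *
ims=[]
for c,(u,v) in(("top",(130,140)),("side",(250,160))):
    a=r.camera(c); print(c,r.spot_in("ball_center",c)[:2],r.spot_in("bin_right",c)[:1])
    x=a[v:v+100,u:u+180,::-1]; x=(255*(x/255.)**.5).astype(np.uint8)
    ims.append(cv2.resize(x,None,fx=3,fy=3,interpolation=2))
print(r.observe()["eef_pos"]);cv2.imwrite("pics/a6.png",np.vstack(ims))
E
```

```text
top [{'rect': [283.0, 173.2, 11.3, 13.5], 'score': 0.59}] [{'rect': [219.0, 198.6, 160.8, 95.1], 'score': 0.78}]
side [{'rect': [295.1, 248.2, 8.1, 6.8], 'score': 0.49}, {'rect': [331.6, 205.8, 119.3, 125.0], 'score': 0.18}] [{'rect': [331.1, 206.0, 118.5, 119.8], 'score': 0.88}]
[ 0.38447657 -0.11179736  0.22656963]
```

View pics/a6.png

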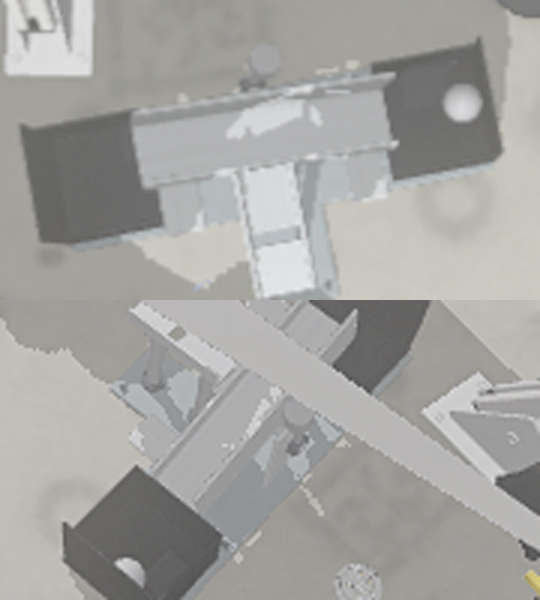

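The ball lies in the right bin (top crop 462,102), the notch is empty, and the gate is tipped right. I'll let it settle, then hand in.

Request:
send_rows:
  deltas:
    - [[0,0,0,0,0],[0,0,0,0,0],[0,0,0,0,0],[0,0,0,0,0],[0,0,0,0,0],[0,0,0,0,0],[0,0,0,0,0],[0,0,0,0,0]]

```text
time_s: 10.1
eef_pos: [0.3848, -0.1122, 0.2279]
tcp_rot: [0.0, -0.101, 0.995, -0.0]
ft_force: [0.4, 0.9, -0.1]
finger_gap: -0.0001
grip_force: 0.0
```

```bash
python3 -c "
from plant import r
r.camera('top');print(r.spot_in('ball_center','top')[:1]);print(r.hand_in())"
```

```text
[{'rect': [284.6, 174.3, 15.7, 11.5], 'score': 0.7}]
the job is handed in; nothing more can be done
None
```

The gate was rocked over to tip right, the ball went down it into the right bin as the last pictures show, and the job was handed in at about 10 s; the hand-in call returned no verdict.

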